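Function test of the laser's emergency stop, then reset

ROBOT

A 6-joint arm with a two-finger parallel gripper is mounted at the origin on the work surface. World frame = base frame: x ahead of the robot, y to its left, z up, the work surface at z = 0. Lengths are in m, angles in degrees, forces in N, time in s.
With the tool pointing down it reaches from about 0.25 to 0.725 m from the base axis. Payload 9.7 kg.
Tool frame: the origin (TCP) lies at the very end of the fingers, on their centre line; the grasp point (between the pads) lies 19 mm behind it; z points along the fingers, y is the line along which they close (so a half turn about z gives the same grasp; the last joint's range is limited). The gripper opens to 85 mm and grips with 20 to 120 N. Pads are 22 mm wide; open, the fingers measure 114 mm over their backs; the gripper's body (76 mm by 85 mm) begins 54 mm behind the grasp point. The pads swing forward as they close: fully open they stand 13 mm farther back than shut.
Start: joints at [65.145, 4.979, 10.078, 95.1, 0, 90], TCP at [0.231, 0.499, 0.231] pointing down, gripper open.
Joint ranges: [-179.16, 179.16], [-48.56, 103.87], [-65.8, 70.77], [-126.05, 130.52], [-82.76, 87.17], [-180, 180]. Speed limits (degrees/s): [127.2, 127.2, 147.25, 180, 180, 180].

INTERFACE

Orientations are given as [roll, pitch, yaw] about the fixed x, y, z axes, in that order (R = Rz(yaw) Ry(pitch) Rx(roll)).
In Python, from workcell import bot gives the robot as it stands.
- The arm moves only by the tool arm_command, never from a script. Its argument "series" is a list of rows, each a list of 4 numbers: the shift along the tool's x, y, z in m, then the turn about the tool's z in rad. A call has exactly 5 rows; each row is the pose to reach, as a shift and turn from the pose commanded when the call began, along the tool's axes at that moment; what a row does not reach only later rows make up. A row lasts 1/10 s, in which the tool goes at most 50 mm and 8.59 degrees, less where a joint would pass 70% of its speed; a pose out of reach is approached as far as the arm can. A call with a gripper value outside its range is refused whole. "hand" is the finger opening in m, from 0 to 0.0854, set as the call begins (left out, the last holds). The fingers move at their own pace and stop on an object; "grip_force" is the grip in N (left out, the last holds). Time passes only in rows, so rows that repeat a pose let the fingers close, or fill a call up. It gives the time, the measured TCP pose, the force, the opening and the grip force at its end, in the units of the state.
- bot.get_obs(): the state, without advancing time (a new reading comes with each control period).
- bot.camera(name): name is "scene" or "top"; returns a dict with "color" (400x640x3 uint8, blue, green, red), "camera_matrix" (3x3 intrinsics, pixels), "dist_coeffs" ([k1, k2, p1, p2, k3] as OpenCV has them; the pictures are not rectified), "xyz" and "orientation" of the camera in the world. Camera axes: x right, y up, looking along -z (the intrinsics and any distortion apply to the point x, -y, -z); pixel columns grow to the right and rows downward; lengths in m; the calibration is good to about 2 mm. A picture is of the moment at which its call begins. There is no depth.
- bot.job_done(): hands the job in; it is judged then, once.
Trained networks look in the newest picture that a camera, given by its name, has taken for a name from the list of things; names that differ only in an ending like _2 or _b are one class to them, and where a whole thing is asked for, a point or a joint stands for the part that bears it (a point fixed in the world has none). Each returns a list of dicts, best first, with "confidence" (0 to 1); they miss things now and then, are a little off and sometimes report something else, mostly with a low value. They report only what shows in the picture. A call takes as long as a camera call. They do not tell look-alikes from the thing itself.
- bot.find_in(camera, target): "location" ([column, row] in pixels, amid what is visible of it).
- bot.mark_of(camera, target): "location" ([column, row] in pixels: a listed point, or the origin of a listed thing).
The state is a dict: "time": time; "q": joint angles; "qd": joint speeds; "joint_efforts": joint torques, N m; "ee_pos": TCP position; "tcp_rot": TCP orientation; "wrist_force": force on the tool from outside, world axes, zero at the start; "torque": the same for the moment, N m; "opening": finger opening in m; "grasp_force": force on a finger pad.
Only numpy, scipy, OpenCV 4.12 (cv2) and the standard library are available. Lean on these libraries where they do the work, as an engineer would, in place of code of your own. Each camera call takes 0.05 s, during which the arm holds its last target. There are 200 camera calls.

TASK

Test the emergency stop of the laser before the day's work. Press its mushroom button in until it latches, then release the latch by pushing one of the lobes on its rim clockwise (seen from above) with a fingertip until the button springs back out, and press the reset button beside it to arm the laser again. Do it all by touch: do not grip or force the lobes, and leave the things standing round the station where they are.

Things in the scene. Friction and masses are not known exactly. Their poses are not given: they have to be found in the camera images.
- station: Stop station bolted to the optical table (it cannot move): upright box 92 x 152 mm and 60 mm high with a flat level yellow lid, any yaw. Origin: centre of the underside; x across the box, y along its length, z up. The stop button stands on the lid at y = +33 mm, the reset button at y = -46 mm, both at x = 0.
- stop_top (a point): Centre of the crown of the stop's mushroom head, 32 mm above the lid when out, 24 mm latched in. The head is a shallow round dome 44 mm in diameter, 18 mm thick, with three lobes round its rim, turning about the vertical axis through this point. Its underside is 14 mm above the lid (6 mm when in); under it are only the stem, 23 mm in diameter, and a collar 38 mm in diameter, 4 mm high.
- stop_lobes: Three lobes round the head, moving with it. Origin on the turning axis, level with their underside (18 mm below stop_top), z up. Each is 12 mm high (top 6 mm below the crown), 18 mm wide, flanks parallel and upright, end rounded, reaching 32 mm from the axis; they point at 0, +120 and -120 degrees from this x axis. Between them the rim is 22 mm from the axis, open from above for a fingertip.
- stop_push (a joint): Travel of the stop button in m: 0 out, 0.008 fully in. Pressing straight down takes about 12 N at first and gets lighter; beyond 0.0055 the button snaps in by itself and stays latched at about 0.008. It cannot be pressed in while the head is turned.
- stop_turn (a joint): Turn of the head in rad, clockwise seen from above: 0 at rest (also when latched), end stop at 1.2, light return spring to 0. With the button latched in, turning (some 4 N at a lobe's end) also raises the head about 3 mm on a cam; at about 0.5 to 0.6 rad the latch lets go and the button springs out by itself. Let go, the head then turns back to 0.
- reset_top (a point): Centre of the flat top of the reset button, a round push button 27 mm in diameter in a round bezel 34 mm in diameter; its top is 12 mm above the lid and 6 mm above the bezel. z points up.
- reset_button (a joint): Travel of the reset button in m: 0 out, 0.004 fully in; a spring (2 N at the start, 5 N fully in) pushes it back out when let go. It counts as pressed beyond 0.003.
- case: Loose clear plastic case of small lenses, 76 x 112 x 32 mm with a paper note on top. Origin: centre of the underside, long side along y. Stands beside the station's long side, not to be disturbed.
- mirror: Loose mirror mount on a post with a round foot 49 mm in diameter, 102 mm high, head 40 mm wide. Origin: centre of the foot's underside. Stands beyond the reset end of the station, not to be disturbed.
- torch: Loose black torch lying on the table, 132 mm long, 33 mm in diameter. Origin: under its middle, long axis along y. Lies beside the station's other long side, not to be disturbed.
Things that resemble listed ones, but are neither listed nor needed, are in the scene too. There is more than one size of the station; the job needs the smallest.

How it is judged:
By the outcome, as a careful person would: the job done as asked, in the order asked, and still so for the second after the job is handed in, with the robot touching nothing.
It also fails if it takes over 45 s, if anything falls off the work surface, if the arm or the gripper's body presses on something with over 40 N, if the wrist force passes 120 N, or if a joint passes its speed limit or range.

## Working session

There is one attempt and no reset: what is moved stays moved. The work goes in short steps, Python scripts to look and compute and a tool call to move; the robot and the scene stay as the last step left them, time stands still between calls to the robot, and variables do not carry over. Pictures are saved under pics/ and viewed, at most 10 in all, crops included, and the job is handed in when it is done.

Besides the shell and the picture viewer there is one more tool, called after ">>>" as name([rows], argument=value, ...), one row to a line, values as JSON. arm_command: Moves the arm, as the interface text tells. Its arguments: {"type":"object","properties":{"series":{"type":"array"},"hand":{"type":"number"},"grip_force":{"type":"number"}},"required":["series"]}

```bash
mkdir -p pics; ls
cat > h.py <<'E'
import numpy as np, cv2
from scipy.spatial.transform import Rotation as R
from workcell import bot
def ray(c,px):
    u=cv2.undistortPoints(np.array([[px]],float),np.array(c["camera_matrix"]),np.array(c["dist_coeffs"]))[0,0]
    return np.array(c["xyz"]),rot(c)@np.array([u[0],-u[1],-1.])
def rot(c):
    o=np.array(c["orientation"],float)
    return o if o.shape==(3,3) else R.from_euler("xyz",o,degrees=True).as_matrix()
def at_z(c,px,z):
    o,d=ray(c,px); return o+d*(z-o[2])/d[2]
def proj(c,p):
    q=rot(c).T@(np.atleast_2d(p)-np.array(c["xyz"])).T
    q=np.array([q[0],-q[1],-q[2]]).T
    return cv2.projectPoints(q,np.zeros(3),np.zeros(3),np.array(c["camera_matrix"]),np.array(c["dist_coeffs"]))[0][:,0]
E
python3 - <<'E'
from h import *
for n in("scene","top"):
    c=bot.camera(n); cv2.imwrite(f"pics/{n}0.png",c["color"])
    print(n,c["xyz"],c["orientation"],c["camera_matrix"])
    for t in["station","stop_top","stop_lobes","reset_top","case","mirror","torch"]:
        print(t,[(np.round(d["location"],1).tolist(),round(d["confidence"],2)) for d in bot.mark_of(n,t)[:5]])
o=bot.get_obs();print({k:np.round(v,3).tolist() for k,v in o.items()})
E
```

```text
pics
scene [1.08913506 0.44914904 0.91987521] [ 40.67670398   0.15617226 119.99300459] [[510.82892472   0.         324.75641581]
 [  0.         510.82892472 203.97640517]
 [  0.           0.           1.        ]]
station [([394.6, 376.4], 0.88), ([296.2, 271.8], 0.66), ([407.4, 189.5], 0.62)]
stop_top [([303.2, 257.5], 0.96), ([414.6, 374.8], 0.78), ([433.8, 166.4], 0.65)]
stop_lobes [([414.1, 378.7], 0.79), ([427.9, 172.1], 0.61), ([300.9, 264.8], 0.45)]
reset_top [([381.3, 320.3], 0.83), ([389.4, 147.2], 0.69), ([282.8, 238.7], 0.58)]
case [([232.2, 293.1], 0.6)]
mirror [([252.8, 226.0], 0.88)]
torch [([356.8, 260.3], 0.85)]
top [0.31194265 0.0975368  0.9325278 ] [ 1.21451597e+01 -7.41804084e-02 -9.07324293e+01] [[366.3648131    0.         318.30969594]
 [  0.         366.3648131  197.79875219]
 [  0.           0.           1.        ]]
station [([273.0, 290.0], 0.78), ([212.5, 126.4], 0.74), ([318.4, 158.9], 0.56), ([302.0, 147.4], 0.45)]
stop_top [([247.7, 287.9], 0.7), ([302.9, 147.4], 0.67), ([185.6, 95.4], 0.6), ([274.8, 204.8], 0.41)]
stop_lobes [([186.1, 99.6], 0.63), ([248.8, 290.5], 0.62), ([301.4, 147.5], 0.57)]
reset_top [([217.2, 127.0], 0.74), ([294.3, 300.3], 0.52), ([332.1, 165.1], 0.51), ([351.0, 122.8], 0.46)]
case [([370.4, 187.3], 0.73), ([349.7, 126.1], 0.68), ([301.5, 149.6], 0.24)]
mirror [([371.2, 186.0], 0.71)]
torch [([349.5, 125.5], 0.3)]
{'time': 0.8, 'q': [65.145, 4.979, 10.079, 95.1, -0.0, 89.998], 'qd': [-0.117, 0.011, -0.014, 0.063, 0.023, -0.034], 'joint_efforts': [-0.001, -52.006, 46.484, 0.001, 0.0, -0.0], 'ee_pos': [0.231, 0.499, 0.231], 'tcp_rot': [-180.0, 0.0, 155.148], 'wrist_force': [-0.352, 0.518, 0.081], 'torque': [-0.018, -0.024, -0.002], 'grasp_force': 0.0, 'opening': 0.085}
```

View pics/scene0.png

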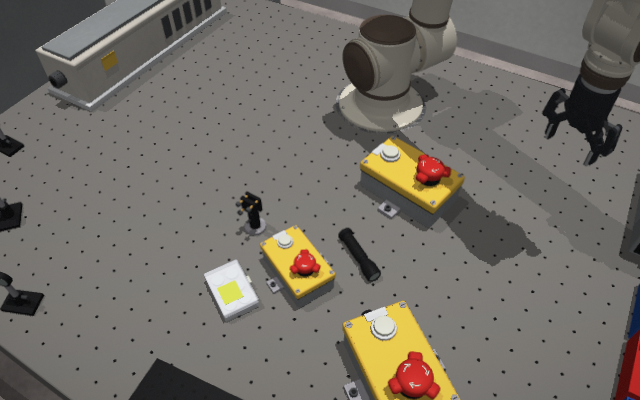

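View pics/top0.png

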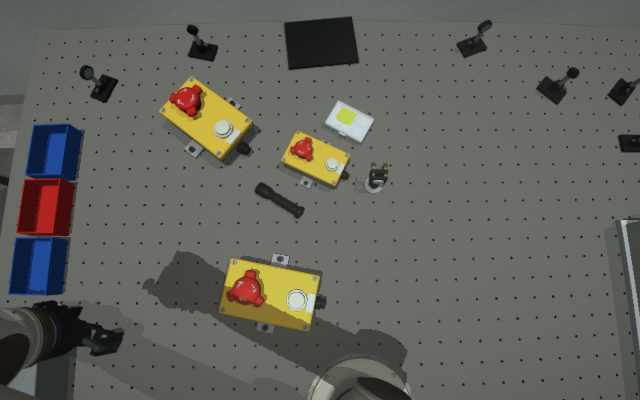

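The picture shows three yellow stations. In the scene view they are: small one at (296,265) with case (232,290), mirror (254,220) and torch (358,255) around it; mid-size at (411,175); large at (400,360). In the top view: small (316,158), the others at (207,118) and (271,293). I choose the small one by its size and its neighbours. Next I fit its pose in both views.

```bash
cat > fit.py <<'E'
from h import *
from scipy.optimize import minimize
S=4
def masks(n,cen,r=60):
    c=bot.camera(n); im=cv2.resize(c["color"],None,fx=S,fy=S,interpolation=cv2.INTER_CUBIC)
    h=cv2.cvtColor(im,cv2.COLOR_BGR2HSV)
    win=np.zeros(h.shape[:2],np.uint8); cv2.circle(win,(int(cen[0]*S),int(cen[1]*S)),r*S,255,-1)
    y=cv2.inRange(h,(18,150,50),(32,255,255))&win
    r=(cv2.inRange(h,(0,140,50),(10,255,255))|cv2.inRange(h,(170,140,50),(180,255,255)))&win
    def big(m):
        k=cv2.connectedComponentsWithStats(m); j=1+np.argmax(k[2][1:,4]); return np.uint8(k[1]==j)*255
    return c,im,big(y),big(r)
def hull(c,p,m):
    q=((proj(c,p)+.5)*S-.5); cv2.fillConvexPoly(m,cv2.convexHull(np.round(q*16).astype(np.int32)),255,shift=4)
def W(v,p): 
    p=np.atleast_2d(p); a=v[2]; return p@np.array([[np.cos(a),-np.sin(a),0],[np.sin(a),np.cos(a),0],[0,0,1]]).T+[v[0],v[1],0]
def box(): return np.array([[x,y,z] for x in(-.046,.046) for y in(-.076,.076) for z in(0,.06)])
def head(a,top=.092):
    t=np.linspace(0,2*np.pi,40); ring=lambda r,z:np.c_[r*np.cos(t),.033+r*np.sin(t),0*t+z]
    out=[np.r_[ring(.022,top-.018),ring(.022,top-.006),ring(.010,top-.001)]]
    for k in range(3):
        b=a+k*2*np.pi/3; s=np.linspace(-np.pi/2,np.pi/2,15)
        lx=np.r_[0,.023+.009*np.cos(s),0]; ly=np.r_[-.009,.009*np.sin(s),.009]
        x=lx*np.cos(b)-ly*np.sin(b); y=lx*np.sin(b)+ly*np.cos(b)+.033
        out.append(np.r_[np.c_[x,y,0*x+top-.018],np.c_[x,y,0*x+top-.006]])
    return out
def iou(a,b): return (a&b).astype(bool).sum()/(a|b).astype(bool).sum()
def solve(V,v0):
    HY=[]
    for c,im,y,r in V:
        k=np.zeros_like(y); P=np.vstack([p for p in cv2.findContours(y,0,2)[0]]); cv2.fillConvexPoly(k,cv2.convexHull(P),255); HY.append(k)
    def f(v,full=False):
        s=[]
        for (c,im,y,r),k in zip(V,HY):
            m=np.zeros_like(y); hull(c,W(v,box()),m); s.append(iou(m,k))
            m=np.zeros_like(y)
            for p in head(v[3]): hull(c,W(v,p),m)
            s.append(iou(m,r))
        return s if full else -sum(s)
    best=None
    for a in np.radians([0,30,60,90]):
        x=minimize(f,[*v0,a],method="Nelder-Mead",options=dict(initial_simplex=np.array([[*v0,a]]+[np.array([*v0,a])+d for d in np.diag([.006,.006,.08,.3])]),xatol=1e-4,fatol=1e-4,maxiter=250))
        if best is None or x.fun<best.fun: best=x
    return best.x,f(best.x,True)
E
python3 - <<'E'
from fit import *
V=[masks("scene",(298,262)),masks("top",(316,158))]
tp=[]
for (c,*_),s,r in zip(V,[(303.2,257.5),(302.9,147.4)],[(282.8,238.7),(332.1,165.1)]):
    a,b=at_z(c,s,.092),at_z(c,r,.072); tp.append((a,b)); print(a.round(4),b.round(4),np.linalg.norm((a-b)[:2]))
a=(tp[0][0]+tp[1][0])/2;b=(tp[0][1]+tp[1][1])/2
d=(a-b)[:2]; yaw=np.arctan2(-d[0],d[1]); ce=a[:2]-d/np.linalg.norm(d)*.033
print(ce,np.degrees(yaw))
for vv in (V,V[:1],V[1:]):
    x,s=solve(vv,[*ce,yaw]); print("fit",x[:2].round(4),np.degrees(x[2:]).round(1),np.round(s,3),"axis",W(x,[0,.033,.092]).round(4),"reset",W(x,[0,-.046,.072]).round(4))
    if len(vv)==2:
        np.save("pose.npy",x); tiles=[]
        for (c,im,y,r),cen in zip(V,[(298,262),(316,158)]):
            o=im.copy()
            B=((proj(c,W(x,[[sx*.046,sy*.076,.06] for sx,sy in((1,1),(1,-1),(-1,-1),(-1,1))]))+.5)*S).astype(int); cv2.polylines(o,[B],True,(255,0,0),1)
            for p in head(x[3])[1:]: cv2.polylines(o,[((proj(c,W(x,p[17:]))+.5)*S).astype(int)],True,(0,255,0),1)
            u,w=int(cen[0]*S),int(cen[1]*S); tiles.append(o[w-200:w+200,u-200:u+200])
        cv2.imwrite("pics/crop.png",np.hstack(tiles))
c0,c1=V[0][0],V[1][0]
print("case",at_z(c0,(232.2,293.1),0),"mirror",at_z(c0,(252.8,226),0),at_z(c1,(371.2,186),0),"torch",at_z(c0,(356.8,260.3),0))
E
```

```text
[0.6151 0.1241 0.092 ] [0.5845 0.0549 0.072 ] 0.07557907850634563
[0.6181 0.1299 0.092 ] [0.5787 0.0592 0.072 ] 0.08090479193826174
[0.60180141 0.0974504 ] -26.593416210007973
fit [0.6033 0.1002] [-27.7 120.3] [0.763 0.821 0.847 0.803] axis [[0.6186 0.1294 0.092 ]] reset [[0.5819 0.0595 0.072 ]]
fit [0.6005 0.0989] [-29.9 124.1] [0.769 0.826] axis [[0.6169 0.1275 0.092 ]] reset [[0.5776 0.059  0.072 ]]
fit [0.6047 0.101 ] [-27.4   1.5] [0.847 0.808] axis [[0.6199 0.1303 0.092 ]] reset [[0.5835 0.0602 0.072 ]]
case [0.71248392 0.0071127  0.        ] mirror [ 5.45591055e-01 -5.81004998e-02  1.11022302e-16] [ 0.54255014 -0.04552032  0.        ] torch [0.51068921 0.19270287 0.        ]
```

View pics/crop.png

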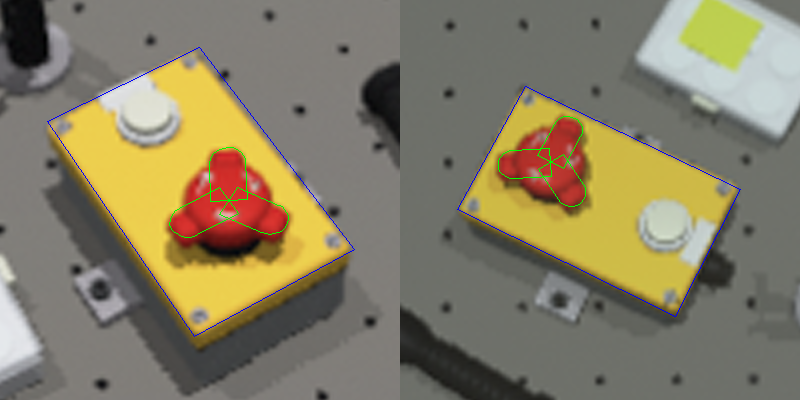

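The crop shows the small station. The lid and its three red lobes are well matched: in the station frame the lobes lie at about 0/±120°. Only the lid rim of the box is yellow, so I refit with that and work out the first move.

```bash
sed -i 's/for z in(0,.06)\]/for z in(.049,.06)]/' fit.py
cat > go.py <<'E'
import sys
from h import *
# shift in tool axes to a station-frame point relative to the stop axis (mm) and TCP z (mm); tool x along station -x
x=np.load("pose.npy"); a,b,z=[float(t)/1000 for t in sys.argv[1:4]]
o=bot.get_obs(); T=R.from_euler("xyz",o["tcp_rot"],degrees=True).as_matrix()
c,s=np.cos(x[2]),np.sin(x[2]); b0=.033+b
p=np.array([x[0]+c*a-s*b0,x[1]+s*a+c*b0,z]); yaw=np.degrees(x[2])+180
print("target",p.round(4),"shift",(T.T@(p-o["ee_pos"])).round(4),"turn",np.radians((o["tcp_rot"][2]-yaw+180)%360-180).round(3),"t",o["time"],"F",o["wrist_force"])
E
python3 - <<'E'
from fit import *
V=[masks("scene",(298,262)),masks("top",(316,158))]
x0=np.load("pose.npy")
for vv in (V[:1],V[1:],V):
    x,s=solve(vv,x0[:3]); print("fit",x[:2].round(4),np.degrees(x[2:]).round(1),np.round(s,3),"axis",W(x,[0,.033,.092]).round(4),"reset",W(x,[0,-.046,.072]).round(4))
np.save("pose.npy",x)
E
python3 go.py 0 0 120
```

```text
fit [0.6045 0.0998] [-26.5   0.1] [0.969 0.819] axis [[0.6193 0.1293 0.092 ]] reset [[0.584  0.0586 0.072 ]]
fit [0.6039 0.1001] [-26.8 119.6] [0.962 0.806] axis [[0.6187 0.1296 0.092 ]] reset [[0.5831 0.0591 0.072 ]]
fit [0.6044 0.1   ] [-26.5 120.6] [0.969 0.818 0.961 0.805] axis [[0.6191 0.1295 0.092 ]] reset [[0.5839 0.0588 0.072 ]]
target [0.6191 0.1295 0.12  ] shift [-0.5073 -0.1722  0.1113] turn 0.029 t 1.0 F [ 0.44836122 -0.4605464   1.13975981]
```

>>> arm_command([
  [-0.045,-0.015,0,0.029],
  [-0.09,-0.03,0,0.029],
  [-0.135,-0.046,0,0.029],
  [-0.18,-0.061,0,0.029],
  [-0.225,-0.076,0,0.029],
], hand=0, grip_force=20)

```text
time: 1.5
ee_pos: [0.4044, 0.3341, 0.2315]
tcp_rot: [180.0, 0.0, 153.5]
wrist_force: [0.3, 0.2, 0.3]
opening: 0.0122
grasp_force: 0.0
```

```bash
python3 go.py 0 0 120
```

```text
target [0.6191 0.1295 0.12  ] shift [-0.2834 -0.0873  0.1115] turn -0.0 t 1.5 F [0.33117781 0.210602   0.25301608]
```

>>> arm_command([
  [-0.045,-0.015,0,0],
  [-0.09,-0.03,0,0],
  [-0.135,-0.045,0.02,0],
  [-0.18,-0.06,0.04,0],
  [-0.225,-0.075,0.06,0],
])

```text
time: 2.0
ee_pos: [0.5696, 0.1692, 0.1725]
tcp_rot: [180.0, 0.0, 153.5]
wrist_force: [0.6, 0.1, -0.7]
opening: -0.0
grasp_force: 0.0
```

```bash
python3 go.py 0 0 120
```

```text
target [0.6191 0.1295 0.12  ] shift [-0.0621 -0.0134  0.0525] turn -0.001 t 2.0 F [ 0.6000352   0.14084483 -0.67474439]
```

>>> arm_command([
  [-0.03,-0.006,0.02,0],
  [-0.058,-0.012,0.04,0],
  [-0.058,-0.012,0.051,0],
  [-0.058,-0.012,0.051,0],
  [-0.058,-0.012,0.051,0],
])

```text
time: 2.5
ee_pos: [0.6145, 0.1348, 0.1226]
tcp_rot: [180.0, -0.0, 153.5]
wrist_force: [-0.2, -0.3, 0.7]
opening: 0.0005
grasp_force: 0.0
```

```bash
python3 go.py 0 0 96; python3 -c "
from h import *
t=[]
for n,u,w in(('scene',303,240),('top',303,147)):
    c=bot.camera(n)['color']; t.append(cv2.resize(c[w-50:w+50,u-50:u+50],(400,400),interpolation=cv2.INTER_CUBIC))
cv2.imwrite('pics/above.png',np.hstack(t))"
```

```text
target [0.6191 0.1295 0.096 ] shift [-0.0065 -0.0026  0.0266] turn 0.0 t 2.5 F [-0.19879469 -0.25440084  0.71941099]
```

View pics/above.png

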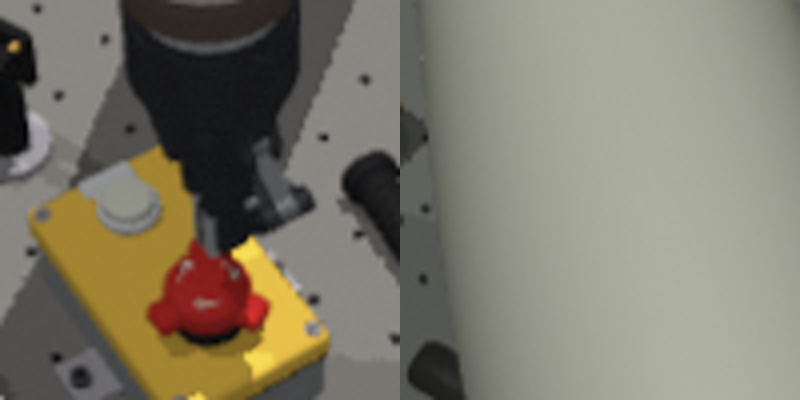

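The closed fingertips hang just above and behind the red head (scene (303,250)). Now I centre over the crown and lower to it.

>>> arm_command([
  [-0.0065,-0.0025,0.01,0],
  [-0.0065,-0.0025,0.02,0],
  [-0.0065,-0.0025,0.027,0],
  [-0.0065,-0.0025,0.029,0],
  [-0.0065,-0.0025,0.031,0],
])

```text
time: 3.1
ee_pos: [0.6193, 0.1291, 0.0918]
tcp_rot: [180.0, 0.0, 153.5]
wrist_force: [-6.6, -2.0, 17.9]
opening: 0.0001
grasp_force: 8.9
```

```bash
python3 go.py 0 0 84
```

```text
target [0.6191 0.1295 0.084 ] shift [0.0004 0.0003 0.0078] turn -0.0 t 3.1 F [-6.59060556 -1.96280234 17.9122182 ]
```

>>> arm_command([
  [0,0,0.002,0],
  [0,0,0.004,0],
  [0,0,0.006,0],
  [0,0,0.0075,0],
  [0,0,0.0085,0],
])

```text
time: 3.6
ee_pos: [0.6197, 0.1292, 0.0837]
tcp_rot: [180.0, 0.1, 153.5]
wrist_force: [-5.1, -0.6, 16.3]
opening: -0.0002
grasp_force: 8.1
```

>>> arm_command([
  [0,0,0.001,0],
  [0,0,0.001,0],
  [0,0,-0.01,0],
  [0,0,-0.025,0],
  [0,0,-0.03,0],
])

```text
time: 4.1
ee_pos: [0.6202, 0.1292, 0.1145]
tcp_rot: [179.9, 0.1, 153.5]
wrist_force: [0.4, -0.5, 1.1]
opening: -0.0001
grasp_force: 0.0
```

```bash
cat > look.py <<'E'
from fit import *
# best head height and turn in the scene view
x=np.load("pose.npy"); c,im,y,r=masks("scene",(298,262))
out=[]
for top in np.arange(.080,.097,.001):
    for a in np.radians(np.arange(-70,20,5)):
        m=np.zeros_like(r)
        for p in head(x[3]+a,top): hull(c,W(x,p),m)
        out.append((iou(m,r),top,np.degrees(a)))
print(np.round(sorted(out)[-5:],3).tolist())
E
python3 look.py; python3 go.py 36 30 110
```

```text
[[0.74, 0.084, 0.0], [0.741, 0.088, 0.0], [0.741, 0.085, 0.0], [0.742, 0.087, 0.0], [0.742, 0.086, 0.0]]
target [0.6647 0.1403 0.11  ] shift [-0.0347  0.0297  0.0048] turn -0.0 t 4.15 F [0.08751177 1.53262625 0.70990885]
```

>>> arm_command([
  [-0.018,0.015,0,0],
  [-0.035,0.03,0.005,0],
  [-0.035,0.03,0.015,0],
  [-0.035,0.03,0.025,0],
  [-0.035,0.03,0.035,0],
])

```text
time: 4.65
ee_pos: [0.6635, 0.1401, 0.0762]
tcp_rot: [-180.0, -0.1, 153.5]
wrist_force: [0.5, 0.1, -0.5]
opening: -0.0002
grasp_force: 0.0
```

```bash
python3 look.py; python3 go.py 36 30 67; python3 -c "
from h import *
c=bot.camera('scene')['color']; w,u=245,310; cv2.imwrite('pics/side.png',cv2.resize(c[w-60:w+60,u-60:u+60],(600,600),interpolation=cv2.INTER_CUBIC))"
```

```text
[[0.152, 0.083, 10.0], [0.152, 0.084, 5.0], [0.152, 0.083, 15.0], [0.152, 0.085, 10.0], [0.153, 0.084, 10.0]]
target [0.6647 0.1403 0.067 ] shift [-0.0016  0.0012  0.0074] turn -0.0 t 4.7 F [ 0.25216051 -0.01879516 -1.32825395]
```

View pics/side.png

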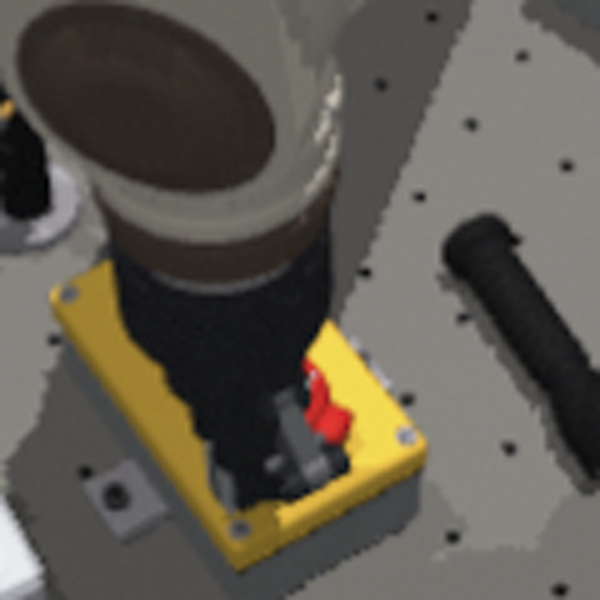

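The fingertips stand over the lid corner beside the head, clear of the lobes at (310,405 in the crop). I lower them and begin the push toward station -y.

>>> arm_command([
  [0,0,0.004,0],
  [0,0,0.008,0],
  [0,-0.002,0.008,0],
  [0,-0.004,0.008,0],
  [0,-0.006,0.008,0],
])

```text
time: 5.25
ee_pos: [0.6616, 0.1347, 0.0699]
tcp_rot: [180.0, 0.0, 153.5]
wrist_force: [-0.7, 0.1, -0.3]
opening: -0.0001
grasp_force: 0.0
```

>>> arm_command([
  [0,-0.002,0,0],
  [0,-0.004,0,0],
  [0,-0.006,0,0],
  [0,-0.007,0,0],
  [0,-0.007,0,0],
])

```text
time: 5.75
ee_pos: [0.6588, 0.1287, 0.0697]
tcp_rot: [180.0, 0.0, 153.5]
wrist_force: [2.5, 1.2, 0.9]
opening: 0.0002
grasp_force: 1.2
```

```bash
python3 go.py 35 15 67
```

```text
target [0.6572 0.1273 0.067 ] shift [ 0.0009 -0.0019  0.0027] turn -0.0 t 5.75 F [2.50016678 1.23150538 0.9031204 ]
```

>>> arm_command([
  [0.0005,-0.0015,0.001,0],
  [0.001,-0.003,0.001,0],
  [0.001,-0.0045,0.001,0],
  [0.001,-0.006,0.001,0],
  [0.001,-0.0075,0.001,0],
])

```text
time: 6.25
ee_pos: [0.6557, 0.1224, 0.0697]
tcp_rot: [179.9, 0.2, 153.5]
wrist_force: [8.1, 1.5, 4.0]
opening: 0.0
grasp_force: 3.7
```

```bash
python3 go.py 35 5 68
```

```text
target [0.6527 0.1184 0.068 ] shift [ 0.0009 -0.005   0.0017] turn -0.0 t 6.25 F [8.05517172 1.47730978 3.95367358]
```

>>> arm_command([
  [0.001,-0.001,0,0],
  [0.002,-0.002,0,0],
  [0.002,-0.003,0,0],
  [0.002,-0.004,0,0],
  [0.002,-0.005,0,0],
])

```text
time: 6.75
ee_pos: [0.6524, 0.1184, 0.0705]
tcp_rot: [179.9, 0.3, 153.5]
wrist_force: [8.5, -1.7, 7.1]
opening: -0.0001
grasp_force: 5.6
```

```bash
python3 go.py 34 0 68;  python3 -c "
from h import *
c=bot.camera('scene')['color']; w,u=245,310; cv2.imwrite('pics/side2.png',cv2.resize(c[w-60:w+60,u-60:u+60],(600,600),interpolation=cv2.INTER_CUBIC))"
```

```text
target [0.6496 0.1144 0.068 ] shift [ 0.0007 -0.0049  0.0025] turn -0.001 t 6.75 F [ 8.45350246 -1.65249369  7.07769416]
```

View pics/side2.png

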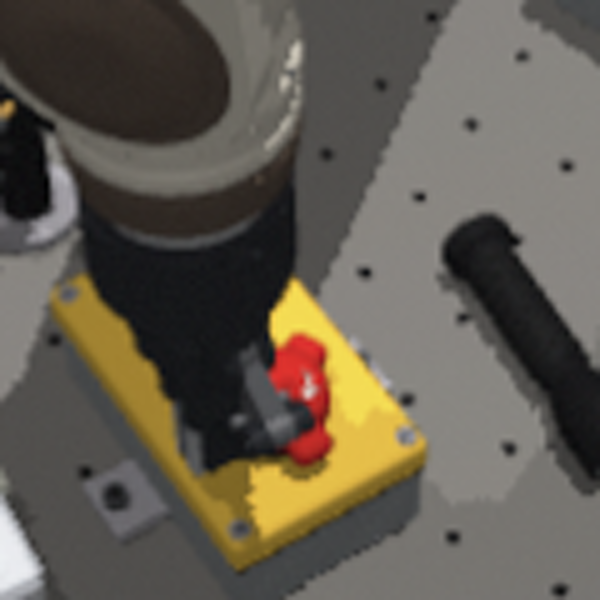

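```bash
cat > turn.py <<'E'
from fit import *
# fraction of visible red explained, best turn: penalise red outside the model, and model pixels over yellow
x=np.load("pose.npy"); c,im,y,r=masks("scene",(298,262)); out=[]
h=cv2.cvtColor(im,cv2.COLOR_BGR2HSV)
r=cv2.inRange(h,(0,140,50),(10,255,255))|cv2.inRange(h,(170,140,50),(180,255,255)); w=np.zeros_like(r); cv2.circle(w,(1212,1040),130,255,-1); r&=w
for top in np.arange(.082,.095,.001):
    for a in range(-70,12,2):
        m=np.zeros_like(r)
        for p in head(x[3]+np.radians(a),top): hull(c,W(x,p),m)
        out.append(((r&~m).astype(bool).sum()+(m&y).astype(bool).sum(),round(top,3),a))
print([tuple(map(float,o)) for o in sorted(out)[:6]], (r>0).sum())
E
python3 turn.py
```

```text
[(265.0, 0.088, -30.0), (274.0, 0.087, -30.0), (278.0, 0.088, -32.0), (279.0, 0.089, -32.0), (285.0, 0.089, -30.0), (289.0, 0.09, -32.0)] 2863
```

The head has turned about 30° (0.53 rad) and risen on its cam, so it is just short of release. The finger now bears on the lobe's rounded end, so an inward push of 2–3 mm turns it further.

>>> arm_command([
  [0.0005,-0.0005,0,0],
  [0.001,-0.001,0,0],
  [0.0015,-0.001,0,0],
  [0.002,-0.001,0,0],
  [0.002,-0.001,0,0],
])

```text
time: 7.35
ee_pos: [0.651, 0.1178, 0.071]
tcp_rot: [179.9, 0.4, 153.4]
wrist_force: [10.7, -3.5, 7.6]
opening: 0.0003
grasp_force: 7.3
```

```bash
python3 turn.py; python3 go.py 34 0 68
```

```text
[(263.0, 0.089, -34.0), (273.0, 0.09, -34.0), (277.0, 0.088, -34.0), (291.0, 0.089, -36.0), (293.0, 0.088, -32.0), (295.0, 0.09, -36.0)] 2801
target [0.6496 0.1144 0.068 ] shift [-0.0003 -0.0037  0.0029] turn -0.001 t 7.4 F [12.55290617 -4.04744928  7.2082869 ]
```

>>> arm_command([
  [-0.001,0,0,0.04],
  [-0.001,0,0,0.08],
  [-0.001,0,0,0.12],
  [-0.001,0,0,0.16],
  [-0.001,0,0,0.2],
])

```text
time: 7.9
ee_pos: [0.6523, 0.1167, 0.071]
tcp_rot: [179.8, 0.5, 141.8]
wrist_force: [14.7, -8.6, 7.5]
opening: 0.0
grasp_force: 9.5
```

```bash
python3 turn.py; python3 go.py 34 0 68
```

```text
[(261.0, 0.089, -32.0), (265.0, 0.088, -32.0), (267.0, 0.088, -30.0), (285.0, 0.087, -30.0), (286.0, 0.089, -34.0), (290.0, 0.089, -30.0)] 4375
target [0.6496 0.1144 0.068 ] shift [ 0.0008 -0.0036  0.003 ] turn -0.206 t 7.95 F [14.99974976 -7.25848109  6.71893784]
```

```bash
python3 -c "
from fit import *
x=np.load('pose.npy'); c=bot.camera('scene'); o=bot.get_obs()
im=cv2.resize(c['color'],None,fx=8,fy=8,interpolation=cv2.INTER_CUBIC)
dr=lambda P,col: cv2.polylines(im,[((proj(c,P)+.5)*8).astype(int)],True,col,1)
for p in head(x[3]-np.radians(32),.088)[1:]: dr(W(x,p[17:]),(0,255,0))
T=R.from_euler('xyz',o['tcp_rot'],degrees=True).as_matrix()
for h,z in((.011,0),(.011,-.019)): dr(np.array(o['ee_pos'])+np.array([[h,.0145,z],[h,-.0145,z],[-h,-.0145,z],[-h,.0145,z]])@T.T,(255,255,0))
cv2.imwrite('pics/s3.png',im[255*8-300:255*8+300,303*8-400:303*8+400])"
```

```text
(no output)
```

View pics/s3.png

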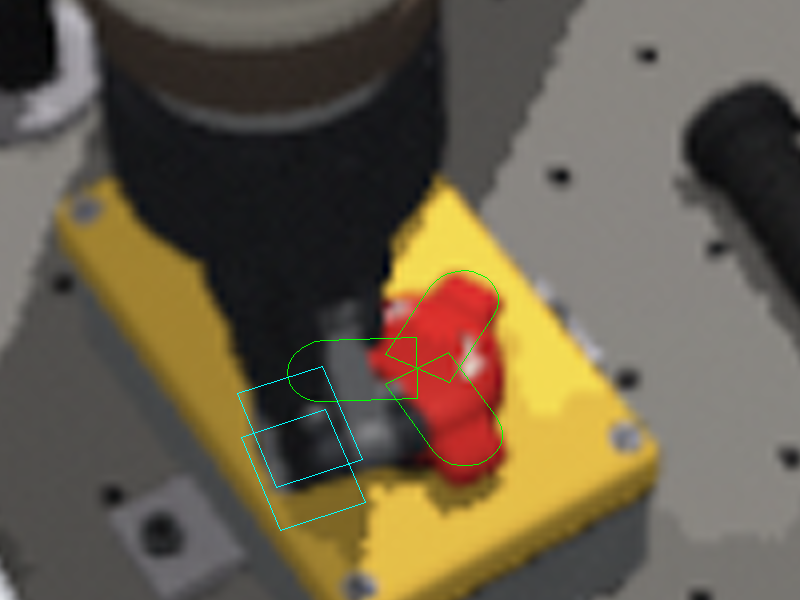

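The finger sits beside the lobe, with the head at about 32° and still latched, and the force on the finger is purely radial. That suggests it is bearing on the rim. I ease outward and read the force again.

>>> arm_command([
  [-0.001,0,0,0],
  [-0.002,0,-0.001,0],
  [-0.0025,0,-0.001,0],
  [-0.0025,0,-0.001,0],
  [-0.0025,0,-0.001,0],
])

```text
time: 8.5
ee_pos: [0.6528, 0.1161, 0.0711]
tcp_rot: [179.9, 0.3, 142.0]
wrist_force: [7.6, -1.3, 5.8]
opening: -0.0003
grasp_force: 7.1
```

```bash
python3 turn.py; python3 go.py 34 0 68
```

```text
[(258.0, 0.089, -32.0), (265.0, 0.088, -32.0), (273.0, 0.088, -30.0), (277.0, 0.089, -34.0), (285.0, 0.09, -32.0), (293.0, 0.089, -30.0)] 4558
target [0.6496 0.1144 0.068 ] shift [ 0.0015 -0.0034  0.0031] turn -0.201 t 8.55 F [ 8.55004833 -2.47260438  5.93339365]
```

>>> arm_command([
  [-0.0005,-0.001,-0.0005,0],
  [-0.001,-0.002,-0.001,0],
  [-0.001,-0.003,-0.0015,0],
  [-0.001,-0.004,-0.0015,0],
  [-0.001,-0.005,-0.0015,0],
])

```text
time: 9.05
ee_pos: [0.6497, 0.1119, 0.0722]
tcp_rot: [179.9, 0.2, 142.0]
wrist_force: [5.8, -1.1, 4.8]
opening: 0.0002
grasp_force: 3.9
```

```bash
python3 turn.py; python3 go.py 34 0 68
```

```text
[(279.0, 0.091, -44.0), (298.0, 0.09, -44.0), (305.0, 0.091, -42.0), (307.0, 0.09, -42.0), (325.0, 0.089, -42.0), (329.0, 0.091, -46.0)] 4903
target [0.6496 0.1144 0.068 ] shift [0.0016 0.002  0.0042] turn -0.201 t 9.1 F [ 5.72680362 -1.4618178   5.58949572]
```

The head is now at about 44° (0.77 rad) and higher, past the release point. I back off along the path and then lift clear.

>>> arm_command([
  [-0.001,0.002,0,0],
  [-0.002,0.006,0,0],
  [-0.003,0.011,0,0],
  [-0.003,0.017,0,0],
  [-0.003,0.023,0,0],
])

```text
time: 9.6
ee_pos: [0.6648, 0.1291, 0.0702]
tcp_rot: [-179.9, -0.1, 142.0]
wrist_force: [-0.8, 0.4, -0.1]
opening: 0.0003
grasp_force: 0.0
```

>>> arm_command([
  [0,0.004,0,0],
  [0,0.006,-0.01,0],
  [0,0.006,-0.03,0],
  [0,0.006,-0.05,0],
  [0,0.006,-0.05,0],
])

```text
time: 10.1
ee_pos: [0.67, 0.1335, 0.125]
tcp_rot: [179.8, 0.2, 142.0]
wrist_force: [0.1, 0.1, 1.5]
opening: -0.0003
grasp_force: 0.0
```

```bash
python3 turn.py; python3 go.py 0 -79 100
```

```text
[(281.0, 0.094, -2.0), (284.0, 0.093, -2.0), (285.0, 0.094, 0.0), (287.0, 0.094, -4.0), (292.0, 0.093, 0.0), (293.0, 0.093, -4.0)] 4131
target [0.5839 0.0588 0.1   ] shift [ 0.0217 -0.1116  0.0228] turn -0.2 t 10.15 F [-0.78253903 -0.57666195 -0.22504218]
```

>>> arm_command([
  [0.006,-0.028,0,-0.05],
  [0.011,-0.056,0,-0.1],
  [0.0165,-0.084,0,-0.15],
  [0.0217,-0.1116,0,-0.2],
  [0.0217,-0.1116,0.02,-0.2],
])

```text
time: 10.65
ee_pos: [0.5821, 0.057, 0.1031]
tcp_rot: [179.9, 0.1, 153.5]
wrist_force: [1.9, -1.2, 0.7]
opening: -0.0002
grasp_force: 0.0
```

```bash
python3 turn.py; python3 go.py 0 -79 73; python3 -c "
from h import *
c=bot.camera('scene')['color']; w,u=250,300; cv2.imwrite('pics/out.png',cv2.resize(c[w-50:w+50,u-50:u+50],(600,600),interpolation=cv2.INTER_CUBIC))"
```

```text
[(322.0, 0.094, 0.0), (325.0, 0.093, 0.0), (330.0, 0.093, -2.0), (338.0, 0.094, -2.0), (352.0, 0.092, 0.0), (366.0, 0.093, 2.0)] 7108
target [0.5839 0.0588 0.073 ] shift [-0.0019  0.0024  0.025 ] turn -0.001 t 10.7 F [-0.0175955   0.40811597 -2.62367069]
```

View pics/out.png

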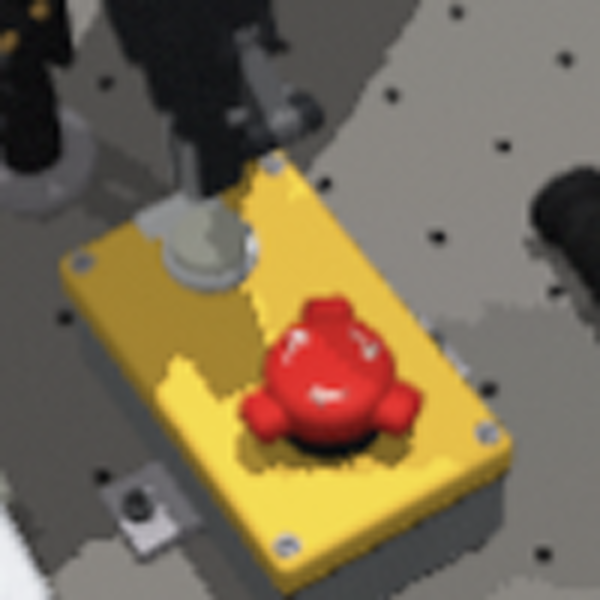

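The stop head is back out (fit height 0.093) and at turn 0. The fingers hang just above the grey reset button at crop (208,240). Now I lower to the reset button.

>>> arm_command([
  [-0.001,0.001,0.01,0],
  [-0.001,0.001,0.018,0],
  [-0.001,0.001,0.023,0],
  [-0.001,0.001,0.023,0],
  [-0.001,0.001,0.023,0],
])

```text
time: 11.25
ee_pos: [0.5844, 0.0593, 0.078]
tcp_rot: [-180.0, -0.0, 153.5]
wrist_force: [-0.8, 0.2, 0.0]
opening: 0.0001
grasp_force: 0.0
```

```bash
python3 go.py 0 -79 68
```

```text
target [0.5839 0.0588 0.068 ] shift [ 0.0003 -0.0006  0.01  ] turn -0.0 t 11.25 F [-0.7733123   0.18828129  0.00225443]
```

>>> arm_command([
  [0,0,0.003,0],
  [0,0,0.006,0],
  [0,0,0.008,0],
  [0,0,0.0095,0],
  [0,0,0.0105,0],
])

```text
time: 11.75
ee_pos: [0.5846, 0.0592, 0.068]
tcp_rot: [180.0, 0.0, 153.5]
wrist_force: [-1.9, 0.6, 11.6]
opening: -0.0001
grasp_force: 6.3
```

>>> arm_command([
  [0,0,0.0005,0],
  [0,0,0.001,0],
  [0,0,0.0015,0],
  [0,0,0.0015,0],
  [0,0,0.0015,0],
])

```text
time: 12.25
ee_pos: [0.5847, 0.0592, 0.0679]
tcp_rot: [179.9, 0.1, 153.5]
wrist_force: [-4.8, 0.5, 14.8]
opening: -0.0002
grasp_force: 7.3
```

The button is bottomed: 14.8 N against a 5 N spring, with the tip at 0.068 as expected. I retreat.

>>> arm_command([
  [0,0,-0.004,0],
  [0,0,-0.015,0],
  [0,0,-0.045,0],
  [0,0,-0.085,0],
  [0,0,-0.12,0],
])

```text
time: 12.75
ee_pos: [0.584, 0.059, 0.1878]
tcp_rot: [-180.0, -0.0, 153.5]
wrist_force: [0.1, 0.1, -0.7]
opening: -0.0001
grasp_force: 0.0
```

>>> arm_command([
  [0.04,0,0,0],
  [0.08,0,0,0],
  [0.12,0,0,0],
  [0.15,0,0,0],
  [0.15,0,0,0],
])

```text
time: 13.25
ee_pos: [0.4476, 0.1271, 0.187]
tcp_rot: [180.0, -0.0, 153.6]
wrist_force: [0.5, 0.2, 0.3]
opening: -0.0002
grasp_force: 0.0
```

```bash
python3 turn.py; python3 -c "
from h import *
c=bot.camera('scene'); cv2.imwrite('pics/end.png',c['color'])
for t in('case','mirror','torch'): print(t,[(np.round(d['location'],1).tolist(),round(d['confidence'],2)) for d in bot.mark_of('scene',t)[:2]])"
```

```text
[(350.0, 0.093, 0.0), (357.0, 0.093, -2.0), (360.0, 0.094, 0.0), (370.0, 0.092, 0.0), (373.0, 0.094, -2.0), (392.0, 0.092, -2.0)] 7078
case [([232.1, 296.6], 0.82)]
mirror [([253.1, 229.3], 0.69)]
torch []
```

View pics/end.png

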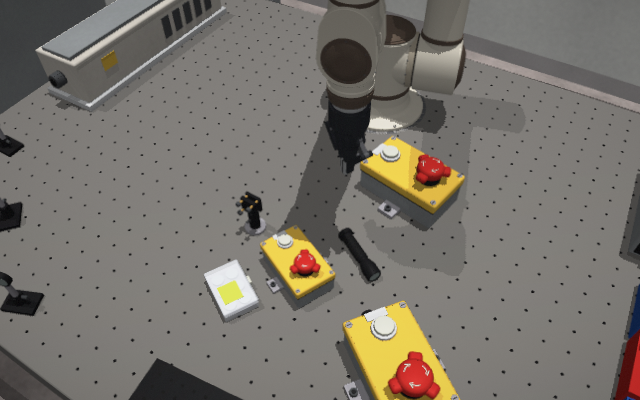

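The final view shows the case, mirror and torch in their old places. The small station's head is out at turn 0 and the arm is clear.

```bash
python3 -c "
from workcell import bot
print(bot.job_done())"
```

```text
the job is handed in; nothing more can be done
None
```

The emergency stop test was done on the smallest station and handed in at about 13 s; no verdict came back. The button was pressed in until it latched, a lobe was pushed clockwise until the head sprang out and turned back to rest, and the reset was then pressed fully in. The lobe push took two corrections, with up to about 17 N sideways on the finger. The case, mirror and torch look unmoved in the last picture.

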